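Show the ball in its tray to the bench camera

ROBOT

A 7-joint arm with a two-finger parallel gripper is mounted at the origin on the work surface. World frame = base frame: x ahead of the robot, y to its left, z up, the work surface at z = 0. Lengths are in m, angles in rad, forces in N, time in s.
With the tool pointing down it reaches from about 0.4 to 0.85 m from the base axis. Payload 10.4 kg.
Tool frame: the origin (TCP) lies between the finger pads; the fingertips stand 22 mm ahead of it and the grasp point (between the pads) lies 3 mm ahead of it; z points along the fingers, y is the line along which they close (so a half turn about z gives the same grasp; the last joint's range is limited). The gripper opens to 85 mm and grips with 20 to 120 N. Pads are 22 mm wide; open, the fingers measure 114 mm over their backs; the gripper's body (76 mm by 85 mm) begins 54 mm behind the grasp point. The pads swing forward as they close: fully open they stand 13 mm farther back than shut.
Start: joints at [-1.253, 0.332, -0.065, 1.46, 0.022, 1.35, -0.088], TCP at [0.209, 0.589, 0.253] pointing down, gripper open.
Joint ranges: [-2.6, 2.6], [-0.5, 2.12], [-1.47, 1.34], [0.16, 2.42], [-1.27, 4.41], [0.06, 2.06], [-2.6, 2.6]. Speed limits (rad/s): [2.22, 2.22, 2.79, 2.79, 3.14, 3.14, 3.14].

INTERFACE

Orientations are given as a unit quaternion [x, y, z, w].
In Python, from workcell import manip, camera, ticket, boxes_of, outline_of gives the robot as it stands.
- The arm moves only by the tool carry_out, never from a script. Its argument "deltas" is a list of rows, each a list of 5 numbers: the shift along the tool's x, y, z as a fraction of full scale, then the turn about the tool's z as a fraction of full scale, then the opening, from -1 (shut) to 1 (fully open), so that 0 is half open. In form: [[tx, ty, tz, spin, gripper], ...]. A call has 1 to 20 rows; each row is the pose to reach, as a shift and turn from the pose commanded when the call began, along the tool's axes at that moment; what a row does not reach only later rows make up. Full scale, the value 1, is 150 mm for a shift and 30 degrees for a turn. A row lasts 1/8 s, in which the tool goes at most 62.5 mm and 10.7 degrees, less where a joint would pass 70% of its speed; a pose out of reach is approached as far as the arm can. A call with a number of a shift or a turn outside -1 to 1 is refused whole. A call with a gripper value outside its range is refused whole. The fingers move at their own pace and stop on an object; "force" is the grip in N (left out, the last holds). Time passes only in rows, so rows that repeat a pose let the fingers close. It gives the time, the measured TCP pose, the force, the opening and the grip force at its end, in the units of the state.
- manip.get_obs(): the state, without advancing time (a new reading comes with each control period).
- camera(name): name is "scene" or "top" or "wrist"; returns a dict with "img" (420x560x3 uint8, red, green, blue), "depth" (420x560 float32, m along the optical axis (not along the pixel's ray), 0 where there is no reading), "vertical_fov" (degrees; the focal length in pixels is half the picture's height over the tangent of half this angle, whatever the lens; pixels are square), "cx", "cy" (the principal point, pixels), "k1" (the pictures are not rectified: a ray, as slopes to the right and down, at radius r is drawn at 1 + k1 r^2 times it, then the intrinsics apply), "R" (3x3) and "t" (3): a world point X has camera coordinates R X + t. Camera axes: x right, y down, z forward; pixel columns grow to the right and rows downward; lengths in m; the calibration is good to about 2 mm. A picture is of the moment at which its call begins.
- ticket.hand_in(): hands the job in; it is judged then, once.
Trained networks look in a picture, given as the dict that the camera call returned (one of the last four; its "shot" number tells which), for a name from the list of things; names that differ only in an ending like _2 or _b are one class to them, and where a whole thing is asked for, a point or a joint stands for the part that bears it (a point fixed in the world has none). Each returns a list of dicts, best first, with "conf" (0 to 1); they miss things now and then, are a little off and sometimes report something else, mostly with a low value. They report only what shows in the picture. A call takes as long as a camera call. They do not tell look-alikes from the thing itself.
- boxes_of(query, picture): "position" ([x, y, z] in m, in world coordinates, good to about 4 mm: the middle of the surface that is visible of it).
- outline_of(query, picture): "region" (420x560 bool, what is visible of it).
The state is a dict: "clock": time; "joint_pos": joint angles; "joint_velocities": joint speeds; "tau": joint torques, N m; "position": TCP position; "ee_rot": TCP orientation; "ft_force": force on the tool from outside, world axes, zero at the start; "torque": the same for the moment, N m; "grip_width": opening from 0.0 (shut) to 1.0 (fully open); "grasp_force": force on a finger pad.
Only numpy, scipy, OpenCV 4.12 (cv2) and the standard library are available. Lean on these libraries where they do the work, as an engineer would, in place of code of your own. Each camera call takes 0.05 s, during which the arm holds its last target. There are 200 camera calls.

TASK

Take the dust cap off the upward-looking inspection camera and stand it knob-up on the bench, clear of the camera. Then lift the sample tray off its four posts by its upright handle, without letting the loose ball leave its shallow pocket, and carry it over to the camera. Finish while still holding the tray there, level and still, with the pocket centred above the lens and the tray's underside about 7 cm above the lens glass; leave the other things on the bench where they are.

Things in the scene. Friction and masses are not known exactly. Their poses are not given: they have to be found in the camera images.
- cap_center (a point): Centre (half-way up) of the loose black dust cap of the camera; z is up when it stands knob-up. A round lid 66 mm in diameter, 12 mm tall, with a round knob 20 mm in diameter, 30 mm tall on top. This point is on its axis, 21 mm above the lid's lower edge; the knob spans from 9 mm below it to 21 mm above it. 50 g.
- lens (a point): Centre of the lens glass, the flat top of the camera's black barrel (52 mm in diameter), 70 mm above the bench; z up. The camera is fixed: a grey housing 90 x 90 x 45 mm with the barrel on top, looking straight up. At the start the cap covers it. The camera and the tray's posts change sides between starts.
- tray_center (a point): Centre (half-way up) of the loose sample tray with its handle; x along the tray towards the pocket end, y across it, z up. An aluminium plate 180 (x) x 90 (y) x 8 mm; its underside is 26.5 mm below this point. In the middle stands a black upright handle 44 mm long (x), 14 mm thick (y), 45 mm tall, from 18.5 mm below this point to 26.5 mm above it: pinch it across its thickness (along y).
- pocket (a point): Centre of the tray's pocket, at the height of the ball's centre (17.5 mm above the tray's underside); axes as the tray's. The pocket is a round recess 44 mm in diameter and 3 mm deep in the plate, with a window as its floor.
- ball_center (a point): Centre of the loose steel ball, 25 mm in diameter, 64 g. It rolls freely within the pocket and climbs out over the 3 mm rim if the tray is tipped by about 40 degrees, or by less when jerked.
- tray: The sample tray; origin at the middle of its underside, axes as for its centre. Balanced about the handle, 0.24 to 0.38 kg. The pocket is 55 mm from the handle axis along +x; a flat grey module 50 x 60 x 6 mm is fixed on the plate at the -x end. At the start it rests loosely on four posts 60 mm tall on a fixed steel sheet 220 x 140 x 3 mm, its underside 63 mm above the bench.
- cap: The dust cap; origin on its axis at its lower edge, z up. At the start its 8 mm deep skirt sits loosely over the lens barrel (3 mm play all round): lift it straight up.
- spare_post: Bystander: a loose spare black post, 26 mm in diameter, 60 mm tall; origin under its centre.
- spool: Bystander: a grey spool standing up, 54 mm in diameter, 40 mm tall; origin under its centre.
- driver: Bystander: a screwdriver 160 mm long lying along its x; origin under its middle.
- jar: Bystander: an amber jar with black lid, 50 mm in diameter, 70 mm tall; origin under its centre.
- bin: Bystander: an open grey parts bin 80 x 120 x 40 mm; origin under its centre.
- meter: Bystander: a black hand-held meter 150 x 75 x 42 mm lying flat; origin under its centre.
Mind the look-alikes: they are no part of the job. What is shaped like the part that bears lens but pink is not meant. Leave any blue or turquoise look-alike of the cap alone.

How it is judged:
On the way, in this order (a step that is already met when the one before it is completed fails the run):
1. the dust cap stands knob-up on the bench, let go, clear of the camera, with the tray still on its posts (horizontal distance between cap_center and lens above 0.075 m and height (world z) of cap_center below 0.035 m and angle between cap_center's own z axis and vertical below 0.2 rad and contact force between cap and the fingers below 0.05 N and contact force between cap and anything else above 0.1 N and height (world z) of tray below 0.07 m), for 0.2 s.
2. the tray is lifted clear of its posts in the gripper, the ball in its pocket (contact force between tray and the fingers above 1 N and height (world z) of tray above 0.08 m and distance between ball_center and pocket below 0.02 m), for 0.2 s.
At the end, for the whole second after the job is handed in: The tray is held by the fingers, level within 0.1 rad and still, the pocket's centre within 15 mm of the lens axis horizontally, the tray's underside 40 to 100 mm above the lens glass, the ball in its pocket, and the cap stands knob-up and let go on the bench, more than 75 mm from the lens axis (contact force between tray and the fingers above 1 N and distance between ball_center and pocket below 0.02 m and angle between tray's own z axis and vertical below 0.1 rad and horizontal distance between pocket and lens below 0.015 m and z of tray in the frame of lens between 0.04 and 0.1 m and linear speed of tray below 0.03 m/s and angular speed of tray below 0.2 rad/s and horizontal distance between cap_center and lens above 0.075 m and height (world z) of cap_center below 0.035 m and angle between cap_center's own z axis and vertical below 0.2 rad and contact force between cap and the fingers below 0.05 N and contact force between cap and anything else above 0.1 N); the arm keeps its last pose, push and grip.
It fails at once if the ball leaves its pocket (distance between ball_center and pocket above 0.024 m).
It fails at once if a bystander on the bench is moved by more than 30 mm (distance of any of spare_post, spool, driver, jar, bin, meter from where it was at the start of the episode above 0.03 m).
It also fails if it takes over 53 s, if anything falls off the work surface, if the arm or the gripper's body presses on something with over 40 N, if the wrist force passes 120 N, or if a joint passes its speed limit or range.

## Working session

There is one attempt and no reset: what is moved stays moved. The work goes in short steps, Python scripts to look and compute and a tool call to move; the robot and the scene stay as the last step left them, time stands still between calls to the robot, and variables do not carry over. Pictures are saved under pics/ and viewed, at most 10 in all, crops included, and the job is handed in when it is done.

Besides the shell and the picture viewer there is one more tool, called as name(argument=value, ...) on one line, values as JSON. carry_out: Moves the arm, as the interface text tells. Its arguments: {"type":"object","properties":{"deltas":{"type":"array","items":{"type":"array","items":{"type":"number"}}},"force":{"type":"number"}},"required":["deltas"]}

```bash
mkdir -p pics
cat > h.py <<'E'
import numpy as np, cv2
from workcell import manip, camera, ticket, boxes_of, outline_of
from scipy.spatial.transform import Rotation as Ro
def cloud(p):
    h,w=p['depth'].shape; f=h/2/np.tan(np.radians(p['vertical_fov'])/2)
    K=np.array([[f,0,p['cx']],[0,f,p['cy']],[0,0,1]]); D=np.array([p['k1'],0,0,0.])
    v,u=np.mgrid[:h,:w].astype(float)
    n=cv2.undistortPoints(np.stack([u.ravel(),v.ravel()],1)[:,None],K,D)[:,0]
    d=p['depth'].ravel()[:,None]
    c=np.hstack([n*d,d]); X=(c-p['t'])@p['R']
    X[d[:,0]==0]=np.nan
    return X.reshape(h,w,3)
def pix(p,X):
    h=420; f=h/2/np.tan(np.radians(p['vertical_fov'])/2)
    K=np.array([[f,0,p['cx']],[0,f,p['cy']],[0,0,1]])
    return cv2.projectPoints(np.array([X],float),cv2.Rodrigues(p['R'])[0],np.array(p['t'],float),K,np.array([p['k1'],0,0,0.]))[0].ravel()
def save(p,n): cv2.imwrite('pics/'+n,p['img'][...,::-1])
E
python3 - <<'E'
from h import *
o=manip.get_obs(); print(o['clock'],o['position'],o['ee_rot'],Ro.from_quat(o['ee_rot']).as_matrix().round(3))
ps={n:camera(n) for n in('top','scene')}
cv2.imwrite('pics/a.png',cv2.resize(np.hstack([ps['top']['img'],ps['scene']['img']])[...,::-1],(800,300)))
save(ps['top'],'top.png')
for q in ['cap','lens','tray','ball_center','spare_post','spool','driver','jar','bin','meter']:
    for n,p in ps.items():
        print(q,n,[(round(b['conf'],2),np.round(b['position'],3).tolist(),pix(p,b['position']).round().tolist()) for b in boxes_of(q,p)[:4]])
E
```

```text
0.0 [0.20878797 0.58872599 0.25251612] [ 1.69563578e-01  9.85518993e-01 -7.06600672e-04 -9.01262875e-05] [[-0.942  0.334 -0.   ]
 [ 0.334  0.942 -0.001]
 [-0.    -0.001 -1.   ]]
cap top [(0.92, [0.51, 0.249, 0.075], [196.0, 229.0]), (0.72, [0.472, 0.115, 0.016], [243.0, 244.0]), (0.58, [0.629, 0.289, 0.014], [189.0, 194.0])]
cap scene [(0.84, [0.481, 0.106, 0.016], [262.0, 196.0]), (0.78, [0.516, 0.243, 0.074], [297.0, 163.0]), (0.69, [0.639, 0.283, 0.014], [335.0, 185.0])]
lens top [(0.86, [0.501, 0.23, 0.04], [205.0, 233.0]), (0.72, [0.362, 0.377, 0.048], [153.0, 279.0]), (0.64, [0.345, 0.184, 0.043], [218.0, 285.0])]
lens scene [(0.89, [0.362, 0.171, 0.05], [245.0, 160.0]), (0.84, [0.384, 0.367, 0.044], [286.0, 132.0]), (0.61, [0.58, -0.289, 0.088], [196.0, 292.0]), (0.55, [0.539, 0.221, 0.042], [299.0, 177.0])]
tray top [(0.94, [0.522, -0.264, 0.068], [368.0, 225.0])]
tray scene [(0.91, [0.54, -0.27, 0.069], [191.0, 282.0])]
ball_center top [(0.23, [0.523, -0.258, 0.07], [366.0, 225.0])]
ball_center scene [(0.55, [0.581, -0.291, 0.085], [196.0, 293.0])]
spare_post top [(0.61, [0.
[... 228 characters left out ...]
5, [0.745, -0.022, 0.041], [310.0, 263.0]), (0.29, [0.534, -0.271, 0.071], [189.0, 281.0])]
driver top [(0.56, [0.434, -0.47, 0.021], [433.0, 256.0]), (0.3, [0.512, 0.25, 0.073], [196.0, 228.0])]
driver scene [(0.68, [0.445, -0.477, 0.021], [112.0, 327.0]), (0.26, [0.746, -0.144, 0.017], [283.0, 300.0])]
jar top [(0.86, [0.567, 0.436, 0.069], [136.0, 210.0])]
jar scene [(0.52, [0.567, 0.428, 0.045], [340.0, 144.0]), (0.39, [0.538, -0.269, 0.07], [191.0, 281.0])]
bin top [(0.58, [0.749, -0.149, 0.005], [326.0, 160.0])]
bin scene [(0.89, [0.747, -0.144, 0.015], [284.0, 301.0])]
meter top [(0.71, [0.751, 0.183, 0.035], [223.0, 156.0])]
meter scene [(0.97, [0.756, 0.175, 0.033], [350.0, 221.0])]
```

View pics/top.png

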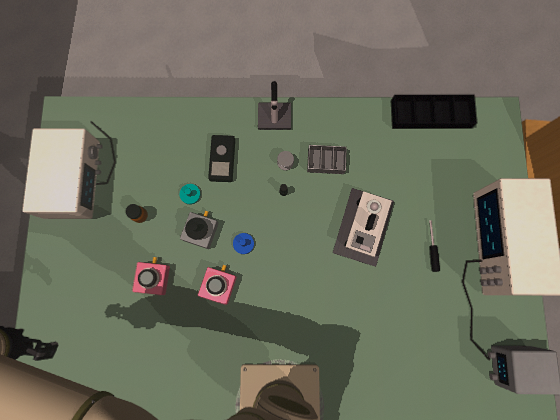

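View pics/a.png

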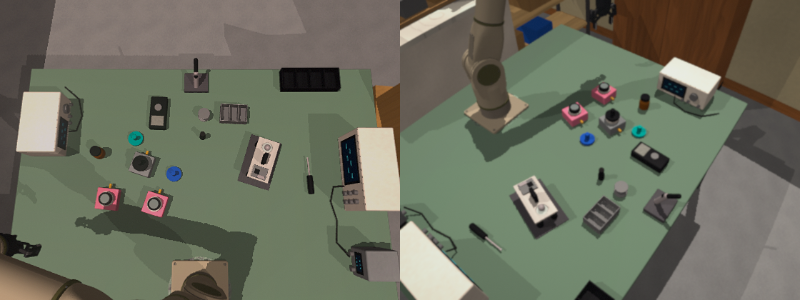

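Candidates for the camera in the top picture are grey (198,229), pink (151,278) and pink (217,285). Only the grey one fits, since pink is excluded. The caps are black (196,229) on the grey camera, blue (243,244) and turquoise (190,194), so black is the one meant. I'll confirm this in one crop and measure.

Run:
```python
from h import *
ps={n:camera(n) for n in('top','scene')}
t=ps['top']['img']
cv2.imwrite('pics/crop.png',cv2.resize(np.hstack([t[180:300,120:270],t[170:290,300:450]])[...,::-1],(750,300),interpolation=cv2.INTER_CUBIC))
for n,p in ps.items():
    X=cloud(p); x,y,z=X[...,0],X[...,1],X[...,2]
    near=np.hypot(x-.51,y-.245)<.07
    k=near&(z>.088)&(z<.12); kt=near&(z>.098)
    print(n,'knob',k.sum(),np.nanmedian(X[k],0),(np.nanmin(X[k],0)+np.nanmax(X[k],0))/2,'ztop',np.nanpercentile(z[k],90))
    l=near&(z>.064)&(z<.085); c,r=cv2.minEnclosingCircle(X[l][:,:2].astype(np.float32)); print('lid circ',c,r,np.nanmedian(z[l]))
    tn=(np.hypot(x-.525,y+.265)<.14)
    a=tn&(z>.06)&(z<.08); R=cv2.minAreaRect((X[a][:,:2]*1000).astype(np.float32)); print('plate',R,np.nanmedian(z[a]))
    hd=tn&(z>.104); R=cv2.minAreaRect((X[hd][:,:2]*1000).astype(np.float32)); print('handle',R,hd.sum(),np.nanmax(z[hd]))
    b=tn&(z>.084)&(z<.1); print('mid',np.nanmedian(X[b],0))
    # housing
    hs=near&(z>.03)&(z<.055); print('housing', cv2.minAreaRect((X[near&(z>.035)][:,:2]*1000).astype(np.float32)))
    br=tn&(z>.074)&(z<.1)
    for m,nm in((outline_of('ball_center',p),'ball'),):
        for q in m[:2]: print(nm,q['conf'],np.nanmedian(X[q['region']],0),q['region'].sum())
    # height-map of other things: max z
    m=(z>.12)&(x>.3)&(x<.8)&(y>-.5)&(y<.4); print('tall',m.sum(), X[m].mean(0) if m.any() else '')
```

```text
top knob 43 [0.50985826 0.25010776 0.10246504] [0.51238362 0.25027259 0.0978608 ] ztop 0.10526445815602467
lid circ (0.5117338299751282, 0.2509532868862152) 0.03338519111275673 0.07252658486750176
plate ((528.9600830078125, -265.35394287109375), (90.8248519897461, 180.77320861816406), 70.79389953613281) 0.0701402605002745
handle ((528.431640625, -264.7544250488281), (14.22867488861084, 43.92707443237305), 72.35648345947266) 81 0.12110338771845236
mid [ 0.57310811 -0.27619925  0.08905752]
housing ((513.0768432617188, 250.65521240234375), (90.77052307128906, 89.54647827148438), 71.73233795166016)
ball 0.63 [ 0.57772129 -0.27974911  0.08557235] 67
tall 1 [ 0.54322142 -0.26844025  0.12110339]
scene knob 47 [0.51360386 0.24871964 0.10390345] [0.51047154 0.25070907 0.0999546 ] ztop 0.1082720145104403
lid circ (0.5112471580505371, 0.25247082114219666) 0.03521803766489029 0.07569483325471811
plate ((525.7688598632812, -264.5113830566406), (90.22212219238281, 186.1117401123047), 70.59883880615234) 0.07296517783005843
handle ((527.27734375, -266.186767578125), (14.35260009765625, 44.183135986328125), 70.48957061767578) 106 0.12138967616582513
mid [ 0.57555666 -0.27966383  0.09035983]
housing ((511.5182189941406, 251.29550170898438), (93.31742858886719, 93.17826843261719), 70.01622772216797)
ball 0.54 [ 0.57920504 -0.2860457   0.08874827] 92
ball 0.44 [ 0.53385248 -0.26880481  0.07337747] 2014
tall 6 [ 0.51634436 -0.26286914  0.12056243]
```

View pics/crop.png

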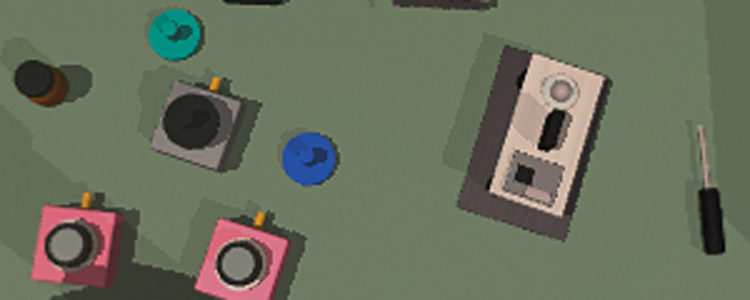

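The crop confirms it: the grey camera at crop (197,122) carries the black cap, and the blue and turquoise caps and pink cameras are decoys. The tray's ball and pocket are at its +x end (560,92). Lens is about (0.512, 0.251) and the tray about (0.528, -0.265) with its x axis at -19.2°, which already matches the tool yaw. Moving above the cap.

carry_out(deltas=[[-0.3,-0.16,0,0,0.3],[-0.6,-0.32,0,0,0.3],[-0.885,-0.482,0,0,0.3],[-0.885,-0.482,0,0,0.3]], force=30)

```text
clock: 1.8
position: [0.3136, 0.4734, 0.2538]
ee_rot: [0.173, 0.985, -0.0, 0.001]
ft_force: [-0.3, 0.9, -0.4]
grip_width: 0.65
grasp_force: 0.0
```

carry_out(deltas=[[-0.3,-0.16,0,0,0.3],[-0.6,-0.32,0,0,0.3],[-0.885,-0.482,0,0,0.3],[-0.885,-0.482,0,0,0.3]])

```text
clock: 2.3
position: [0.4134, 0.3612, 0.2536]
ee_rot: [0.173, 0.985, -0.0, 0.001]
ft_force: [-0.0, 0.8, -1.4]
grip_width: 0.652
grasp_force: 0.0
```

carry_out(deltas=[[-0.3,-0.16,0,0,0.3],[-0.6,-0.32,0,0,0.3],[-0.885,-0.482,0,0,0.3],[-0.885,-0.482,0,0,0.3],[-0.885,-0.482,0,0,0.3]])

```text
clock: 2.92
position: [0.5109, 0.2533, 0.2531]
ee_rot: [0.169, 0.986, 0.0, -0.0]
ft_force: [-0.3, 1.0, -0.2]
grip_width: 0.651
grasp_force: 0.0
```

```bash
cat >> h.py <<'E'
def to(X):
    o=manip.get_obs(); R=Ro.from_quat(o['ee_rot']).as_matrix()
    print('t',o['clock'],'pos',o['position'].round(4) if hasattr(o['position'],'round') else o['position'],'tooly',np.degrees(np.arctan2(R[1,1],R[0,1])).round(2),'deltas',(R.T@(np.array(X)-o['position'])/.15).round(3),'j',np.round(o['joint_pos'],2))
E
python3 - <<'E'
from h import *
p=camera('wrist'); save(p,'w1.png'); X=cloud(p); z=X[...,2]
near=np.hypot(X[...,0]-.512,X[...,1]-.251)<.06
k=near&(z>.098)&(z<.112); print('knob',k.sum())
if k.sum(): print(cv2.minEnclosingCircle(X[k][:,:2].astype(np.float32)),np.nanmedian(z[k]))
l=near&(z>.065)&(z<.112)
if l.sum(): print('lid',cv2.minEnclosingCircle(X[l][:,:2].astype(np.float32)),np.nanmedian(z[l]))
to([.512,.251,.1])
E
```

```text
knob 346
((0.5109715461730957, 0.2510620951652527), 0.009976417757570744) 0.10286434805351548
lid ((0.511162281036377, 0.25089511275291443), 0.033221740275621414) 0.07301652211445914
t 2.975 pos [0.5107 0.2536 0.2532] tooly 70.63 deltas [-0.015 -0.014  1.021] j [-0.73  0.21  0.22  1.62 -0.05  1.32  0.73]
```

View pics/w1.png

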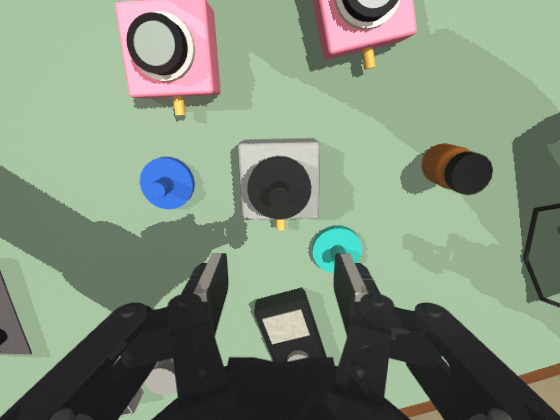

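The wrist picture shows the black cap on the grey camera at (278,188), with the knob at (0.511, 0.251). Descending and gripping.

carry_out(deltas=[[-0.008,-0.016,0.35,0,0.3],[-0.008,-0.016,0.7,0,0.3],[-0.008,-0.016,0.9,0,0.3],[-0.008,-0.016,1,0,0.3],[-0.008,-0.016,1,0,0.3],[-0.008,-0.016,1,0,0.3],[-0.008,-0.016,1,0,-1],[-0.008,-0.016,1,0,-1],[-0.008,-0.016,1,0,-1],[-0.008,-0.016,1,0,-1],[-0.008,-0.016,1,0,-1],[-0.008,-0.016,1,0,-1]])

```text
clock: 4.47
position: [0.5125, 0.2491, 0.1042]
ee_rot: [0.17, 0.986, 0.001, 0.0]
ft_force: [-2.1, -0.7, 6.0]
grip_width: 0.218
grasp_force: 29.2
```

carry_out(deltas=[[0,0,-0.1,0,-1],[0,0,-0.25,0,-1],[0,0,-0.5,0,-1],[0,0,-0.6,0,-1],[0,0,-0.6,0,-1]])

```text
clock: 5.1
position: [0.5125, 0.2491, 0.1943]
ee_rot: [0.17, 0.986, 0.001, 0.001]
ft_force: [0.7, 0.4, -0.9]
grip_width: 0.217
grasp_force: 29.7
```

Run:
```python
from h import *
p=camera('wrist'); save(p,'w2.png')
to([.46,-.03,.16])
```

```text
t 5.15 pos [0.5119 0.2488 0.193 ] tooly 70.48 deltas [-0.295 -1.867  0.22 ] j [-0.72  0.25  0.22  1.7  -0.06  1.19  0.74]
```

View pics/w2.png

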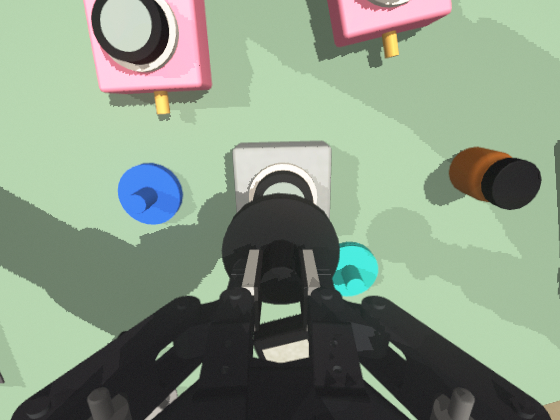

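The cap is held, with the lens now visible at (283,195). Carrying it to (0.46, -0.03).

carry_out(deltas=[[-0.03,-0.2,0,0,-1],[-0.08,-0.5,0,0,-1],[-0.13,-0.8,0,0,-1],[-0.15,-0.93,0,0,-1]])

```text
clock: 5.65
position: [0.4856, 0.1071, 0.192]
ee_rot: [0.171, 0.985, -0.001, -0.001]
ft_force: [-0.6, 0.8, -0.2]
grip_width: 0.217
grasp_force: 29.7
```

carry_out(deltas=[[-0.05,-0.3,0,0,-1],[-0.1,-0.6,0,0,-1],[-0.14,-0.85,0,0,-1],[-0.15,-0.93,0,0,-1],[-0.15,-0.93,0,0,-1]])

```text
clock: 6.28
position: [0.4611, -0.0288, 0.1928]
ee_rot: [0.17, 0.985, 0.0, -0.0]
ft_force: [0.7, 0.2, 0.1]
grip_width: 0.219
grasp_force: 29.7
```

carry_out(deltas=[[0,0,0.3,0,-1],[0,0,0.6,0,-1],[0,0,0.8,0,-1],[0,0,0.92,0,-1],[0,0,0.97,0,-1],[0,0,0.97,0,-1]])

```text
clock: 7.02
position: [0.4613, -0.0282, 0.0476]
ee_rot: [0.169, 0.986, -0.0, -0.0]
ft_force: [-0.6, 0.9, -0.3]
grip_width: 0.219
grasp_force: 29.7
```

Run:
```python
from h import *
to([.46,-.03,.0425]); print(manip.get_obs()['ft_force'])
```

```text
t 7.025 pos [ 0.4613 -0.0282  0.0476] tooly 70.55 deltas [ 0.004 -0.014  0.034] j [-0.42  0.22  0.41  2.11 -0.12  0.83  1.3 ]
[-0.57027088  0.88407299 -0.31174342]
```

carry_out(deltas=[[0,0,0.02,0,-1],[0,0,0.034,0,-1],[0,0,0.037,0,-1],[0,0,0.037,0,-1]])

```text
clock: 7.52
position: [0.4613, -0.0291, 0.0424]
ee_rot: [0.17, 0.986, 0.0, 0.0]
ft_force: [-0.0, 0.2, -0.3]
grip_width: 0.217
grasp_force: 29.7
```

carry_out(deltas=[[0,0,0,0,-0.2],[0,0,0,0,0.1],[0,0,0,0,0.2],[0,0,0,0,0.2],[0,0,-0.1,0,0.2],[0,0,-0.4,0,0.2],[0,0,-0.8,0,0.2],[0,0,-1,0,0.2],[0,0,-1,0,0.2]])

```text
clock: 8.65
position: [0.4626, -0.0292, 0.1956]
ee_rot: [0.17, 0.985, 0.001, 0.003]
ft_force: [-0.4, 0.1, -0.3]
grip_width: 0.6
grasp_force: 0.0
```

Run:
```python
from h import *
p=camera('top'); X=cloud(p); z=X[...,2]
for c in ((.46,-.03),):
    k=(np.hypot(X[...,0]-c[0],X[...,1]-c[1])<.05)&(z>.006)&(z<.06); print(k.sum(),np.nanmedian(X[k],0),np.nanmax(z[k]))
p=camera('wrist'); save(p,'w3.png')
to([.528,-.265,.193])
```

```text
return np.nanmean(a, axis, out=out, keepdims=keepdims)
Traceback (most recent call last):
ValueError: zero-size array to reduction operation fmax which has no identity
```

Run:
```python
from h import *
p=camera('wrist'); save(p,'w3.png'); X=cloud(p); z=X[...,2]
k=(np.hypot(X[...,0]-.461,X[...,1]+.029)<.05)&(z>.006)&(z<.06); print(k.sum(),cv2.minEnclosingCircle(X[k][:,:2].astype(np.float32)),np.nanpercentile(z[k],[20,50,90,98]))
to([.528,-.265,.22])
```

```text
3109 ((0.45924124121665955, -0.02903919294476509), 0.033175211399793625) [0.01035988 0.01102833 0.03972068 0.04144745]
t 8.75 pos [ 0.4611 -0.0292  0.1926] tooly 70.47 deltas [-0.946 -1.333 -0.183] j [-0.46  0.    0.43  1.98 -0.    1.17  1.2 ]
```

View pics/w3.png

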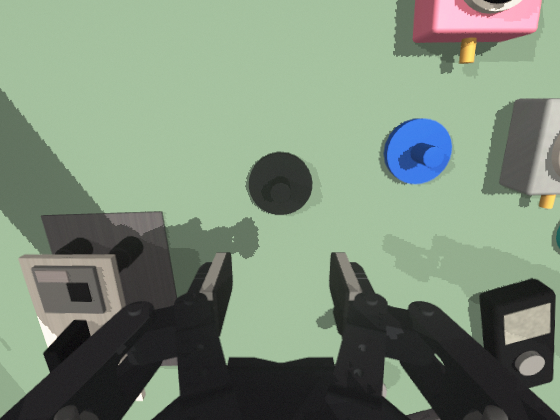

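The cap stands knob-up on the bench at (280,183). Going over the tray.

carry_out(deltas=[[-0.15,-0.2,-0.18,0,0.2],[-0.3,-0.42,-0.18,0,0.2],[-0.473,-0.667,-0.18,0,0.2],[-0.473,-0.667,-0.18,0,0.2]])

```text
clock: 9.25
position: [0.4939, -0.1506, 0.2182]
ee_rot: [0.172, 0.985, -0.001, -0.001]
ft_force: [1.0, 1.4, -0.8]
grip_width: 0.605
grasp_force: 0.0
```

carry_out(deltas=[[-0.2,-0.3,0,0,0.2],[-0.4,-0.55,0,0,0.2],[-0.473,-0.667,0,0,0.2],[-0.473,-0.667,0,0,0.2],[-0.473,-0.667,0,0,0.2]])

```text
clock: 9.88
position: [0.5279, -0.2636, 0.2185]
ee_rot: [0.169, 0.986, 0.0, -0.001]
ft_force: [-0.4, 0.2, -0.4]
grip_width: 0.598
grasp_force: 0.0
```

Run:
```python
from h import *
p=camera('wrist'); save(p,'w4.png'); X=cloud(p); z=X[...,2]
tn=np.hypot(X[...,0]-.528,X[...,1]+.265)<.14
for lo,hi in((.108,.125),(.062,.08)):
    m=tn&(z>lo)&(z<hi)
    print(m.sum()); 
    if m.sum(): print(cv2.minAreaRect((X[m][:,:2]*1000).astype(np.float32)),np.nanmedian(z[m]))
to([.528,-.265,.1])
```

```text
945
((527.5454711914062, -265.9134216308594), (13.809968948364258, 43.6314582824707), 70.97502136230469) 0.11471013989318768
16601
((528.5860595703125, -266.152587890625), (90.85070037841797, 180.6125946044922), 70.87081146240234) 0.07016526111507124
t 9.925 pos [ 0.5281 -0.2634  0.2188] tooly 70.57 deltas [-0.004 -0.011  0.792] j [-0.14  0.31  0.64  1.63 -0.19  1.26  1.77]
```

View pics/w4.png

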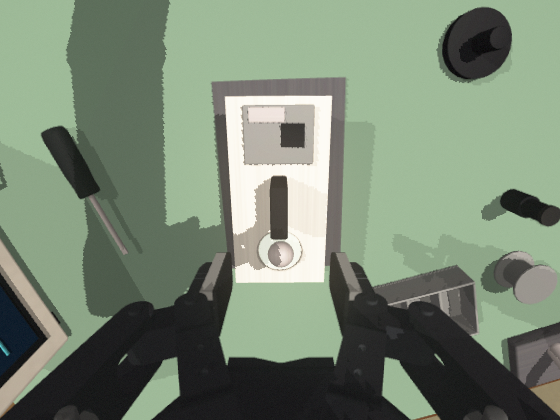

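Handle at (280,205) and ball in its pocket at (279,255); handle centre is (0.528, -0.266). Grasping gently from above.

carry_out(deltas=[[-0.006,-0.016,0.25,0,0.2],[-0.006,-0.016,0.5,0,0.2],[-0.006,-0.016,0.7,0,0.2],[-0.006,-0.016,0.79,0,0.2],[-0.006,-0.016,0.79,0,0.2],[-0.006,-0.016,0.79,0,0.2]], force=60)

```text
clock: 10.68
position: [0.5289, -0.2678, 0.1021]
ee_rot: [0.169, 0.986, -0.0, 0.001]
ft_force: [0.6, -0.6, -0.5]
grip_width: 0.602
grasp_force: 0.0
```

carry_out(deltas=[[0,0,0,0,-0.2],[0,0,0,0,-0.4],[0,0,0,0,-0.5],[0,0,0,0,-0.6],[0,0,0,0,-0.7],[0,0,0,0,-0.85],[0,0,0,0,-1],[0,0,0,0,-1],[0,0,0,0,-1],[0,0,0,0,-1]], force=60)

```text
clock: 11.92
position: [0.5285, -0.2673, 0.101]
ee_rot: [0.169, 0.986, 0.0, 0.0]
ft_force: [-0.3, 3.6, 5.8]
grip_width: 0.155
grasp_force: 58.7
```

carry_out(deltas=[[0,0,-0.02,0,-1],[0,0,-0.05,0,-1],[0,0,-0.09,0,-1],[0,0,-0.14,0,-1],[0,0,-0.2,0,-1],[0,0,-0.26,0,-1],[0,0,-0.32,0,-1],[0,0,-0.37,0,-1],[0,0,-0.41,0,-1],[0,0,-0.44,0,-1],[0,0,-0.46,0,-1],[0,0,-0.46,0,-1]])

```text
clock: 13.42
position: [0.5282, -0.2677, 0.1698]
ee_rot: [0.17, 0.986, 0.0, 0.0]
ft_force: [-0.6, 1.0, -4.2]
grip_width: 0.156
grasp_force: 58.4
```

Run:
```python
from h import *
p=camera('wrist'); save(p,'w5.png'); X=cloud(p)
for q in outline_of('ball_center',p)[:2]: print(q['conf'],np.nanmedian(X[q['region']],0))
to([.512,.251,.18])
```

```text
0.7 [ 0.5742129  -0.28187439  0.15808145]
t 13.525 pos [ 0.528  -0.2676  0.1695] tooly 70.47 deltas [ 1.256  3.223 -0.069] j [-0.12  0.36  0.63  1.69 -0.23  1.17  1.8 ]
```

View pics/w5.png

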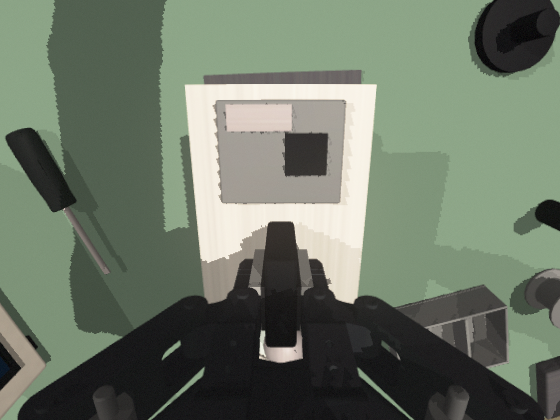

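The tray is lifted level, with the ball at (283,345) still in its pocket. Carrying slowly to TCP (0.4605, 0.268).

carry_out(deltas=[[0.015,0.03,0,0,-1],[0.045,0.09,-0.01,0,-1],[0.085,0.17,-0.02,0,-1],[0.125,0.25,-0.03,0,-1],[0.165,0.33,-0.05,0,-1],[0.205,0.41,-0.05,0,-1],[0.245,0.49,-0.05,0,-1],[0.285,0.57,-0.05,0,-1],[0.325,0.65,-0.05,0,-1],[0.365,0.73,-0.05,0,-1],[0.405,0.81,-0.05,0,-1]])

```text
clock: 14.9
position: [0.5113, -0.132, 0.1772]
ee_rot: [0.17, 0.986, 0.0, -0.0]
ft_force: [-1.0, 0.4, -4.4]
grip_width: 0.159
grasp_force: 58.5
```

carry_out(deltas=[[0.04,0.08,0,0,-1],[0.08,0.16,0,0,-1],[0.12,0.24,0,0,-1],[0.16,0.32,0,0,-1],[0.2,0.4,0,0,-1],[0.24,0.48,0,0,-1],[0.28,0.56,0,0,-1],[0.32,0.64,0,0,-1],[0.36,0.72,0,0,-1],[0.4,0.8,0,0,-1]])

```text
clock: 16.15
position: [0.4949, 0.0012, 0.1772]
ee_rot: [0.17, 0.986, 0.0, -0.0]
ft_force: [-0.8, 0.1, -4.2]
grip_width: 0.156
grasp_force: 58.5
```

carry_out(deltas=[[0.04,0.08,0,0,-1],[0.08,0.16,0,0,-1],[0.12,0.24,0,0,-1],[0.16,0.32,0,0,-1],[0.2,0.4,0,0,-1],[0.24,0.48,0,0,-1],[0.28,0.56,0,0,-1],[0.32,0.64,0,0,-1],[0.36,0.72,0,0,-1],[0.4,0.8,0,0,-1]])

```text
clock: 17.4
position: [0.4785, 0.1343, 0.1773]
ee_rot: [0.17, 0.986, 0.0, 0.0]
ft_force: [0.4, 0.2, -4.2]
grip_width: 0.157
grasp_force: 58.5
```

carry_out(deltas=[[0.04,0.08,0,0,-1],[0.08,0.16,0,0,-1],[0.12,0.24,0,0,-1],[0.16,0.32,0,0,-1],[0.2,0.4,0,0,-1],[0.24,0.48,0,0,-1],[0.28,0.56,0,0,-1],[0.32,0.64,0,0,-1],[0.36,0.72,0,0,-1],[0.385,0.78,0,0,-1],[0.4,0.805,0,0,-1],[0.4,0.81,0,0,-1],[0.4,0.81,0,0,-1],[0.4,0.81,0,0,-1]])

```text
clock: 19.15
position: [0.4628, 0.2676, 0.1773]
ee_rot: [0.17, 0.985, -0.0, 0.0]
ft_force: [-0.8, -0.1, -3.7]
grip_width: 0.154
grasp_force: 58.4
```

Run:
```python
from h import *
ps={n:camera(n) for n in('top','scene','wrist')}
cv2.imwrite('pics/f.png',cv2.resize(np.hstack([ps['wrist']['img'],ps['scene']['img'][60:340,150:430].repeat(1,0)[:, :] if 0 else cv2.resize(ps['scene']['img'][80:290,170:450],(560,420))])[...,::-1],(800,300)))
for n,p in ps.items():
    X=cloud(p); z=X[...,2]
    m=(z>.13)&(z<.153)&(np.hypot(X[...,0]-.46,X[...,1]-.268)<.105)
    if m.sum()>50:
        v=X[m]; A=np.c_[v[:,:2],np.ones(len(v))]; c=np.linalg.lstsq(A,v[:,2],rcond=None)[0]
        print(n,m.sum(),'slopes',c[:2],'z',np.nanmedian(v[:,2]),cv2.minAreaRect((v[:,:2]*1000).astype(np.float32)))
    for q in outline_of('ball_center',p)[:2]: print(n,'ball',q['conf'],np.nanmedian(X[q['region']],0))
    k=(np.hypot(X[...,0]-.459,X[...,1]+.029)<.05)&(z>.006)&(z<.06)
    if k.sum(): print('cap',cv2.minEnclosingCircle(X[k][:,:2].astype(np.float32)))
to([.4605,.268,.178])
```

```text
top 723 slopes [-0.00333842 -0.00043535] z 0.14537944472717654 ((483.66845703125, 259.709716796875), (90.77643585205078, 135.62876892089844), 70.54666137695312)
top ball 0.47 [0.51142186 0.24891839 0.16580113]
cap ((0.4627729058265686, -0.03672294318675995), 0.04124040529131889)
scene 773 slopes [-0.00458643 -0.00253646] z 0.1487448249716503 ((462.0689392089844, 268.05023193359375), (94.44235229492188, 182.87503051757812), 70.90827178955078)
scene ball 0.44 [0.51613611 0.24781972 0.16476361]
scene ball 0.34 [ 0.74248943 -0.14495917  0.01469821]
cap ((0.4575611650943756, -0.03144634887576103), 0.04830131679773331)
wrist 28244 slopes [-0.02717108  0.00857689] z 0.14662150036646782 ((454.84912109375, 269.7558288574219), (90.94223022460938, 165.22947692871094), 70.6654281616211)
wrist ball 0.6 [0.50870557 0.25387526 0.16571036]
cap ((0.46009236574172974, -0.028513966128230095), 0.03396278992295265)
t 19.45 pos [0.4627 0.2679 0.1773] tooly 70.47 deltas [ 0.014 -0.004 -0.005] j [-0.84  0.19  0.26  1.81 -0.05  1.15  0.66]
```

View pics/f.png

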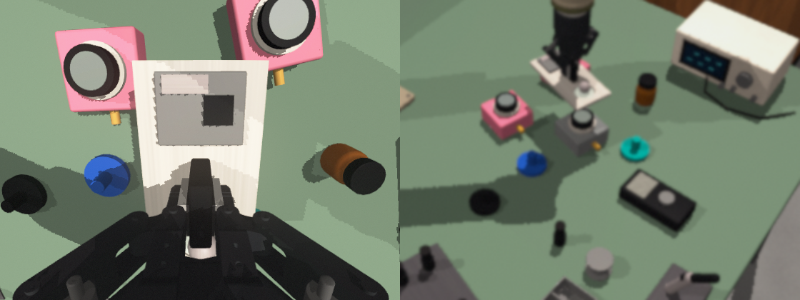

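The tray is level with its underside at about 0.139 m. The pocket is about 2–3 mm from the lens axis, the ball is in it, and the cap still stands at (485,200) in the right half. Handing in.

```bash
python3 -c "
from h import *
print(ticket.hand_in())"
```

```text
the job is handed in; nothing more can be done
None
```

I handed the job in, but the hand-in gave no verdict. At that point the cap stood knob-up on the bench about 28 cm from the lens, and the tray was held level and still. Its pocket, with the ball in it, was 2–3 mm from the lens axis by camera measurement, and its underside was about 7 cm above the glass.

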